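# Back off the knurled locking collar

## Robot

A 6-joint arm with a two-finger parallel gripper is mounted at the origin on the work surface; the furniture and walls round the work are solid. World frame = base frame: x ahead of the robot, y to its left, z up, the work surface at z = 0. Lengths are in m, angles in degrees, forces in N, time in s.
With the tool pointing down it reaches from about 0.4 to 0.825 m from the base axis. Payload 7 kg.
Tool frame: the origin (TCP) lies on the centre line of the jaws, within the pads' length; the fingertips stand 14 mm ahead of it and the grasp point (between the pads) lies 5 mm behind it; z points along the fingers, x is the direction in which the jaws open and shut, and the axes are right-handed (so a half turn about z gives the same grasp; the last joint's range is limited). The gripper opens to 88 mm and grips with 3 to 60 N. Pads are 19 mm wide; open, the fingers measure 130 mm over their backs; the gripper's body (78 mm by 193 mm) begins 47 mm behind the grasp point.
Start: joints at [80.392, 20.546, 0.682, 0, -70.136, -16.507], TCP at [0.297, 0.606, 0.241] pointing down, gripper open.
Joint ranges: [-176.03, 176.03], [-82.01, 121.73], [-58.28, 71.71], [-173.87, 95.51], [-174.79, -0.11], [-173.66, 173.66]. Speed limits (degrees/s): [136.94, 136.94, 172.46, 180, 180, 180].

## Interface

Orientations are given as [roll, pitch, yaw] about the fixed x, y, z axes, in that order (R = Rz(yaw) Ry(pitch) Rx(roll)).
In Python, from plant import * gives the robot as it stands.
- The arm moves only by the shell command python3 -m handwheel 'ROWS' [OPENING]. ROWS is JSON, a list of rows, each a list of 2 entries, a list of its own where there are three numbers: the shift along the tool's x, y, z each as a share of 0.2 m, from -1 to 1, then the turn, a rotation vector about the tool's x, y, z each as a share of 360 degrees, from -1 to 1. In form: [[[tx, ty, tz], [ax, ay, az]], ...]. A call has 1 to 5 rows; each row is the pose to reach, as a shift and turn from the pose commanded when the call began, along the tool's axes at that moment, turning the shorter way round; what a row does not reach only later rows make up. A row lasts 1/12 s, in which the tool goes at most 41.7 mm and 7.16 degrees, less where a joint would pass 70% of its speed; a pose out of reach is approached as far as the arm can. A call with a number of a shift or a turn outside -1 to 1 is refused whole. A call with a gripper value outside its range is refused whole. OPENING is the closure, from -1 (fully open) to 1 (shut), set as the call begins (- or left out, the last holds). The fingers move at their own pace and stop on an object; the grip force is fixed at half the most. Time passes only in rows, so rows that repeat a pose let the fingers close. It gives the time, the measured TCP pose, the force and the opening at its end, in the units of the state.
- get_obs(): the state, without advancing time (a new reading comes with each control period).
- snapshot(name): name is "side" or "top" or "wrist"; returns a dict with "color" (480x640x3 uint8, red, green, blue), "z_map" (480x640 float32, m along the optical axis (not along the pixel's ray), 0 where there is no reading), "intrinsics" (3x3 intrinsics, pixels), "rvec" (rotation vector, rad) and "tvec" (3), from world to camera coordinates, as OpenCV has them. Camera axes: x right, y down, z forward; pixel columns grow to the right and rows downward; lengths in m; the calibration is good to about 2 mm. A picture is of the moment at which its call begins.
- close_job(): hands the job in, once; it reports no verdict.
The state is a dict: "clock": time; "joint_pos": joint angles; "qvel": joint speeds; "tau": joint torques, N m; "tool_pos": TCP position; "orientation": TCP orientation; "force": force on the tool from outside, world axes, zero at the start; "moment": the same for the moment, N m; "opening": finger opening in m.
Only numpy, scipy, OpenCV 4.12 (cv2) and the standard library are available. Lean on these libraries where they do the work, as an engineer would, in place of code of your own. Each camera call takes 0.05 s, during which the arm holds its last target. There are 200 camera calls.

## Task

On the fixture with the blue shield, unscrew the dark knurled locking collar: roll a shut fingertip or the outside of the fingers along its bare rim, stroke after stroke, anticlockwise seen from above. Let the white mark on the collar pass the red pointer once, carry on for one more full turn, and leave the collar at rest with the mark against the pointer when it meets it for the second time. Pick nothing up, and do not disturb the loose pipe ring, square tube, wrench and nut lying about.

Things in the scene. Friction and masses are not known exactly. Their poses are not given: they have to be found in the camera images.
- fixture: Fixed grey steel base plate 144 x 130 mm (x, y), 12 mm thick, corner screws up to 18 mm high; origin: centre of its underside, on the collar's axis, z up. Threaded stud on the axis to 75 mm high. Half-round blue shield, radius 44 to 48 mm, 60 mm high, closes off the rim on the fixture's +x half (88 degrees to either side of +x); the -x half of the rim is bare, roughly towards the robot.
- axis (a point): Point on the collar's vertical axis, 40 mm above the bench. Collar: knurled dark steel disc, 76 mm across; rim from 26 to 52 mm above the bench when tight, rising 2 mm a turn. Drag 0.06 N m (2 N at the rim); it follows a finger that presses on the rim with some 5 N and moves along it, and stays where it is left.
- pointer_tip (a point): Tip of the red pointer that lies on the base plate along the fixture's -x axis; the tip is 41 mm from the axis and 17 mm above the bench; the pointer widens from 3 to 16 mm and ends 65 mm from the axis.
- white_mark (a point): Outer end of the white line on the collar's top and rim: top edge of the rim, 38 mm from the axis.
- collar (a joint): Turn of the collar (rad), growing anticlockwise seen from above (loosening: the rim on the pointer's side moves to the robot's right). 0 = white mark at the pointer for the first time, 6.283 = for the second time. Starts between -5 and -2; tight stop at -5.2.
- pipe_ring: Loose brown pipe ring standing on end, 48 mm across, 30 mm high, right of the fixture; origin at the centre of its underside. Leave alone.
- tube_offcut: Loose grey square tube, 30 x 90 x 30 mm, in front and right of the robot, nearer than the fixture; origin at the centre of its underside. Leave alone.
- wrench: Loose steel combination wrench, 43 x 223 x 10 mm, nearer and further left than the fixture; origin at the centre of its underside. Leave alone.
- nut: Loose brown hexagon nut, 28 x 24 mm, 18 mm high, on the bench close to the base plate's +y side; origin at the centre of its underside. Leave alone.

How it is judged:
By the outcome, as a careful person would: the job done as asked, in the order asked, and still so for the second after the job is handed in, with the robot touching nothing.
It also fails if it takes over 72 s, if anything falls off the work surface, if the arm or the gripper's body presses on something with over 40 N, if the wrist force passes 120 N, or if a joint passes its speed limit or range.

## Working session

There is one attempt and no reset: what is moved stays moved. The work goes in short steps, Python scripts to look and compute and a shell command to move; the robot and the scene stay as the last step left them, time stands still between calls to the robot, and variables do not carry over. Pictures are saved under pics/ and viewed, about 8 in all and at most 12, crops included, and the job is handed in when it is done.

```bash
ls; mkdir -p pics; cat > h.py <<'E'
from plant import *
import numpy as np, cv2
def snap(n,f):
    s=snapshot(n); cv2.imwrite('pics/'+f,s['color'][:,:,::-1]); np.savez('pics/'+f+'.npz',**s); return s
def world(s,u,v,z=None):
    K=s['intrinsics'];R=cv2.Rodrigues(np.array(s['rvec'],float))[0];t=np.array(s['tvec']).ravel()
    c=-R.T@t; d=R.T@np.linalg.inv(K)@[u,v,1]
    return c+d*((z-c[2])/d[2] if z is not None else s['z_map'][int(v),int(u)])
def proj(s,p):
    return cv2.projectPoints(np.array(p,float).reshape(-1,3),np.array(s['rvec'],float),np.array(s['tvec'],float),np.array(s['intrinsics'],float),None)[0].reshape(-1,2)
E
python3 - <<'E'
from h import *
o=get_obs();print({k:np.round(v,3) for k,v in o.items()})
a=snap('top','t0.png');b=snap('side','s0.png')
for s in(a,b):
  R=cv2.Rodrigues(np.array(s['rvec'],float))[0];print(-R.T@np.array(s['tvec']).ravel(),R[2])
E
```

```text
pics
{'clock': np.float64(0.0), 'joint_pos': array([ 8.0393e+01,  2.0593e+01,  6.3400e-01, -2.0000e-02, -7.0135e+01,
       -1.6508e+01]), 'qvel': array([ 0.047,  0.023,  0.104, -0.069,  0.014,  0.038]), 'tau': array([ 1.0000e-03, -5.8272e+01,  2.9305e+01,  6.9970e+00,  7.0000e-03,
       -0.0000e+00]), 'tool_pos': array([0.297, 0.606, 0.24 ]), 'orientation': array([-1.79992e+02, -9.50000e-02, -1.16122e+02]), 'force': array([-0.131,  0.956, -0.287]), 'moment': array([ 0.042, -0.023,  0.013]), 'opening': np.float64(0.088)}
[ 0.41234801 -0.01930207  0.99743722] [ 0.15753483 -0.00671412 -0.98749061]
[ 0.08666465 -0.7760179   0.70268827] [ 0.41319903  0.70933348 -0.57106268]
```

View pics/t0.png

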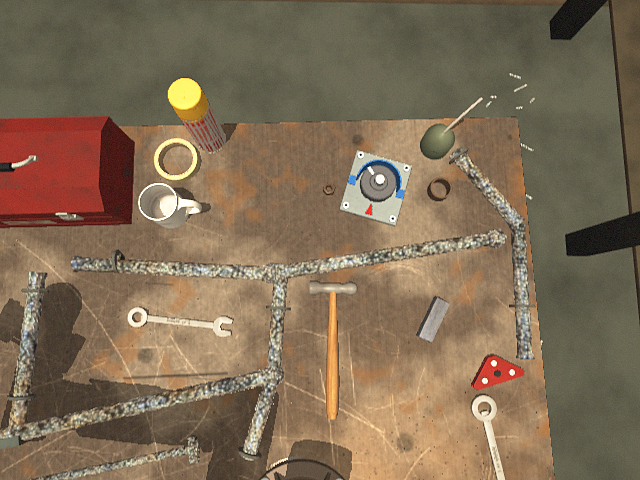

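View pics/s0.png

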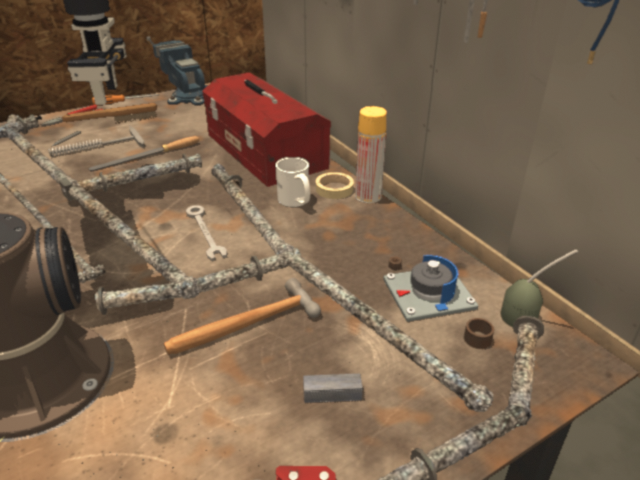

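The top view shows the fixture with the collar at about (379,182), the pointer at (369,209) and the mark at about (370,169). The ring is at (439,188), the nut at (328,189) and the tube at (433,319). I'll enlarge the crop to fit the pose.

```bash
python3 - <<'E'
from h import *
a=np.load('pics/t0.png.npz');b=np.load('pics/s0.png.npz')
c=a['color'][140:235,320:460,::-1]; d=b['color'][240:330,375:495,::-1]
c=cv2.resize(c,None,fx=5.5,fy=5.5,interpolation=cv2.INTER_CUBIC)
cv2.imwrite('pics/c0.png',c)
for p in[(379,182),(369,209),(439,188),(328,189),(433,319),(490,235)]:print(p,world(a,*p).round(3))
print(a['intrinsics'])
E
```

```text
(379, 182) [ 0.683 -0.152  0.078]
(369, 209) [ 0.639 -0.138  0.017]
(439, 188) [ 0.693 -0.298  0.002]
(328, 189) [ 0.687 -0.048  0.002]
(433, 319) [ 0.403 -0.27   0.028]
(490, 235) [ 0.581 -0.393  0.04 ]
[[457.98896667   0.         317.42392673]
 [  0.         457.98896667 239.95644813]
 [  0.           0.           1.        ]]
```

View pics/c0.png

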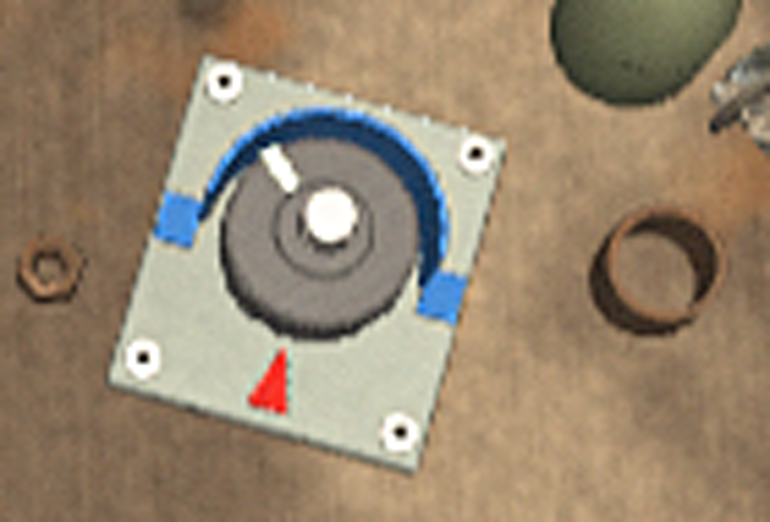

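```bash
python3 - <<'E'
from h import *
a=np.load('pics/t0.png.npz')
f=lambda u,v,z:world(a,320+(u+.5)/5.5-.5,140+(v+.5)/5.5-.5,z)
P=[f(u,v,.018) for u,v in[(224,82),(476,154),(400,432),(143,358)]]
c=np.mean(P,0);print('c',c)
e=P[0]+P[1]-P[2]-P[3];yaw=np.degrees(np.arctan2(e[1],e[0]));print('yaw',yaw)
e=P[0]+P[3]-P[2]-P[1];print('yaw2',np.degrees(np.arctan2(e[1],e[0]))-90)
t=f(283,348,.017);print('tip',t,np.linalg.norm((t-c)[:2]),np.degrees(np.arctan2(*(c-t)[1::-1])))
m=f(265,148,.052);print('mark',m,np.linalg.norm((m-c)[:2]),np.degrees(np.arctan2(*(m-c)[1::-1])))
E
```

```text
c [ 0.69116845 -0.15411489  0.018     ]
yaw -15.711330944615593
yaw2 -15.710548620556281
tip [ 0.65298174 -0.14281058  0.017     ] 0.039824764178389954 -16.490195649121095
mark [ 0.72441439 -0.13183545  0.052     ] 0.040020822081757945 33.827632023306165
```

```bash
M='[[0.553,-0.785,0],[0,0,0]]'; 
python3 -m handwheel '[[[0.553,-0.785,0],[0,0,0]],[[0.553,-0.785,0],[0,0,0]],[[0.553,-0.785,0],[0,0,0]],[[0.553,-0.785,0],[0,0,0]],[[0.553,-0.785,0],[0,0,0]]]' 1
python3 -m handwheel '[[[0.553,-0.785,0],[0,0,0]],[[0.553,-0.785,0],[0,0,0]],[[0.553,-0.785,0],[0,0,0]],[[0.553,-0.785,0],[0,0,0]],[[0.553,-0.785,0],[0,0,0]]]'
python3 -m handwheel '[[[0.553,-0.785,0],[0,0,0]],[[0.553,-0.785,0],[0,0,0]],[[0.553,-0.785,0],[0,0,0]],[[0.553,-0.785,0],[0,0,0]],[[0.553,-0.785,0],[0,0,0]]]'
python3 -m handwheel '[[[0.553,-0.785,0],[0,0,0]],[[0.553,-0.785,0],[0,0,0]],[[0.553,-0.785,0],[0,0,0]],[[0.553,-0.785,0],[0,0,0]],[[0.553,-0.785,0],[0,0,0]]]'
python3 -m handwheel '[[[0,0,0],[0,0,0.0965]],[[0,0,0],[0,0,0.0965]],[[0,0,0],[0,0,0.0965]],[[0,0,0],[0,0,0.0965]],[[0,0,0],[0,0,0.0965]]]'
python3 -m handwheel '[[[0,0,0],[0,0,0.0965]],[[0,0,0],[0,0,0.0965]],[[0,0,0],[0,0,0.0965]],[[0,0,0],[0,0,0.0965]],[[0,0,0],[0,0,0.0965]]]'
python3 -m handwheel '[[[0,0,0],[0,0,0.0965]],[[0,0,0],[0,0,0.0965]],[[0,0,0],[0,0,0.0965]],[[0,0,0],[0,0,0.0965]],[[0,0,0],[0,0,0.0965]]]'
python3 -m handwheel '[[[0,0,0],[0,0,0.0965]],[[0,0,0],[0,0,0.0965]],[[0,0,0],[0,0,0.0965]],[[0,0,0],[0,0,0.0965]],[[0,0,0],[0,0,0.0965]]]'
python3 -m handwheel '[[[0,0,0.5],[0,0,0]],[[0,0,0.5],[0,0,0]],[[0,0,0.5],[0,0,0]],[[0,0,0.5],[0,0,0]]]'
python3 - <<'E'
from h import *
s=snap('wrist','w0.png');s=snap('top','t1.png')
o=get_obs();print({k:np.round(v,3) for k,v in o.items()})
E
```

```text
clock: 0.52
tool_pos: [0.3902, 0.4343, 0.2404]
orientation: [180.0, -0.1, -116.2]
force: [0.0, 0.4, -0.1]
opening: 0.06
clock: 0.93
tool_pos: [0.4824, 0.266, 0.2405]
orientation: [180.0, -0.0, -116.2]
force: [-0.2, 0.8, -0.2]
opening: 0.0266
clock: 1.35
tool_pos: [0.5749, 0.0976, 0.2402]
orientation: [180.0, -0.0, -116.2]
force: [0.4, 1.6, 0.0]
opening: 0.0009
clock: 1.77
tool_pos: [0.6672, -0.0711, 0.2397]
orientation: [180.0, -0.1, -116.2]
force: [-0.1, 1.7, 0.1]
opening: 0.0005
clock: 2.18
tool_pos: [0.666, -0.0678, 0.2399]
orientation: [180.0, -0.1, -151.3]
force: [0.1, -0.8, 0.4]
opening: 0.0007
clock: 2.6
tool_pos: [0.666, -0.0676, 0.24]
orientation: [-180.0, -0.1, 174.0]
force: [-0.9, 0.5, 0.1]
opening: 0.0004
clock: 3.02
tool_pos: [0.666, -0.0676, 0.24]
orientation: [-180.0, -0.0, 139.3]
force: [0.3, 0.3, 0.8]
opening: 0.0008
clock: 3.43
tool_pos: [0.666, -0.0676, 0.24]
orientation: [-179.9, -0.0, 104.6]
force: [0.1, 0.2, -0.4]
opening: 0.0004
clock: 3.77
tool_pos: [0.6628, -0.0678, 0.1347]
orientation: [-179.5, -0.1, 104.9]
force: [-0.8, 0.0, -0.3]
opening: 0.0003
{'clock': np.float64(3.867), 'joint_pos': array([ 1.0849e+01,  2.4262e+01, -7.3260e+00,  3.7000e-02, -5.8486e+01,
       -8.5922e+01]), 'qvel': array([ 0.08 , -1.917,  2.237,  0.489, -0.203,  0.071]), 'tau': array([-6.3000e-02, -5.7420e+01,  2.4484e+01,  5.7730e+00, -1.7000e-02,
       -3.0000e-03]), 'tool_pos': array([ 0.666, -0.068,  0.14 ]), 'orientation': array([-1.79925e+02,  2.60000e-02,  1.04946e+02]), 'force': array([ 0.668, -0.355,  0.873]), 'moment': array([ 0.038, -0.199, -0.01 ]), 'opening': np.float64(0.0)}
```

View pics/w0.png

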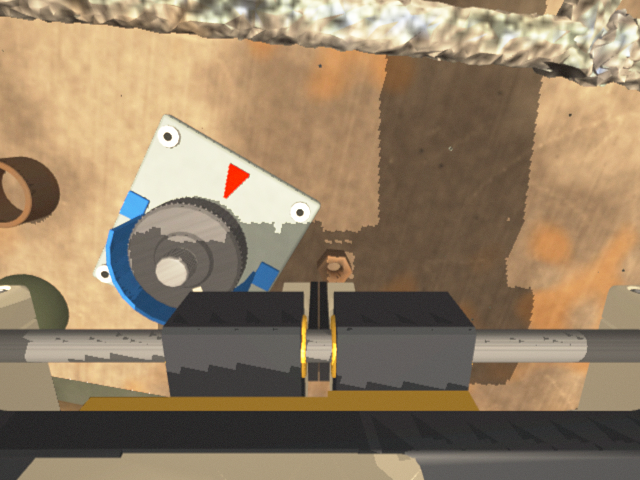

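The wrist view shows base screws at (168,137), (300,212) and (105,273), the pointer tip at (226,197), and the nut at (335,266) close to the fingers.

```bash
python3 - <<'E'
from h import *
s=np.load('pics/w0.png.npz')
A,B,C=[world(s,u,v,.018) for u,v in[(168,137),(300,212),(105,273)]]
print(A,B,C,'center',(B+C)/2,'yaw',np.degrees(np.arctan2(*(C-A)[1::-1])),np.degrees(np.arctan2(*(B-A)[1::-1]))-90)
print('tip',world(s,226,197,.017),'nut',world(s,335,266,.018))
c=(B+C)/2; 
for c in [(.691,-.154),c]:
  for b in(105,):
    x=np.array([np.cos(np.radians(b)),np.sin(np.radians(b))]);d=np.array([.666,-.068])-c[:2];print(d@x,d@[x[1],-x[0]])
E
```

```text
[ 0.61742434 -0.18702035  0.018     ] [ 0.64580168 -0.08525518  0.018     ] [ 0.73146008 -0.21995628  0.018     ] center [ 0.68863088 -0.15260573  0.018     ] yaw -16.10983505133496 -15.581190566186876
tip [ 0.64895902 -0.14039254  0.017     ] nut [ 0.68034925 -0.04875451  0.018     ]
0.08954009718842287 -0.0018897077784098318
0.08758016133251899 3.782536556066076e-05
```

```bash

python3 -m handwheel '[[[0,0,0.2],[0,0,0]],[[0,0,0.4],[0,0,0]],[[0,0,0.47],[0,0,0]],[[0,0,0.47],[0,0,0]]]'
python3 -m handwheel '[[[-0.06,0,0],[0,0,0]],[[-0.11,0,0],[0,0,0]],[[-0.12,0,0],[0,0,0]],[[-0.12,0,0],[0,0,0]]]'
for i in 1 2 ; do python3 -m handwheel '[[[-0.005,0,0],[0,0,0]],[[-0.005,0,0],[0,0,0]]]'; done
python3 -m handwheel '[[[-0.005,0,0],[0,0,0]],[[-0.005,0,0],[0,0,0]]]'
```

```text
clock: 4.2
tool_pos: [0.6651, -0.0677, 0.0445]
orientation: [-179.8, -0.0, 104.9]
force: [-0.4, -0.7, 0.7]
opening: 0.0006
clock: 4.53
tool_pos: [0.6739, -0.0919, 0.0488]
orientation: [179.8, 0.0, 104.8]
force: [-1.2, 0.2, -0.2]
opening: 0.0003
clock: 4.7
tool_pos: [0.6731, -0.0919, 0.0475]
orientation: [179.9, 0.0, 104.9]
force: [0.3, 0.1, -0.7]
opening: 0.0007
clock: 4.87
tool_pos: [0.673, -0.0926, 0.0468]
orientation: [180.0, 0.0, 104.9]
force: [-1.1, 0.5, -0.1]
opening: 0.0007
clock: 5.03
tool_pos: [0.6732, -0.0936, 0.0465]
orientation: [-180.0, 0.0, 104.9]
force: [0.2, -0.3, -0.4]
opening: 0.0003
```

```bash

python3 -m handwheel '[[[-0.005,0,0],[0,0,0]],[[-0.01,0,0],[0,0,0]],[[-0.01,0,0],[0,0,0]]]'
python3 -m handwheel '[[[-0.005,0,0],[0,0,0]],[[-0.005,0,0],[0,0,0]],[[-0.005,0,0],[0,0,0]]]'
python3 -m handwheel '[[[-0.005,0,0],[0,0,0]],[[-0.005,0,0],[0,0,0]],[[-0.005,0,0],[0,0,0]]]'
```

```text
clock: 5.28
tool_pos: [0.6738, -0.0958, 0.0465]
orientation: [-180.0, 0.0, 104.9]
force: [0.4, -0.4, 0.6]
opening: 0.0007
clock: 5.53
tool_pos: [0.674, -0.0966, 0.0465]
orientation: [-180.0, -0.0, 104.9]
force: [0.1, -0.5, 0.6]
opening: 0.0004
clock: 5.78
tool_pos: [0.6743, -0.0976, 0.0466]
orientation: [180.0, 0.0, 104.9]
force: [0.7, -0.9, -0.9]
opening: 0.0006
```

```bash

python3 -m handwheel '[[[-0.005,0,0],[0,0,0]],[[-0.01,0,0],[0,0,0]],[[-0.01,0,0],[0,0,0]]]'
python3 -m handwheel '[[[-0.005,0,0],[0,0,0]],[[-0.01,0,0],[0,0,0]],[[-0.01,0,0],[0,0,0]]]'
python3 - <<'E'
from h import *
snap('wrist','w1.png')
E
```

```text
clock: 6.03
tool_pos: [0.6748, -0.0997, 0.0466]
orientation: [180.0, 0.0, 104.9]
force: [0.5, -0.6, 0.2]
opening: 0.0006
clock: 6.28
tool_pos: [0.6753, -0.1014, 0.0466]
orientation: [180.0, -0.0, 104.9]
force: [0.4, 0.9, 0.0]
opening: 0.0004
```

View pics/w1.png

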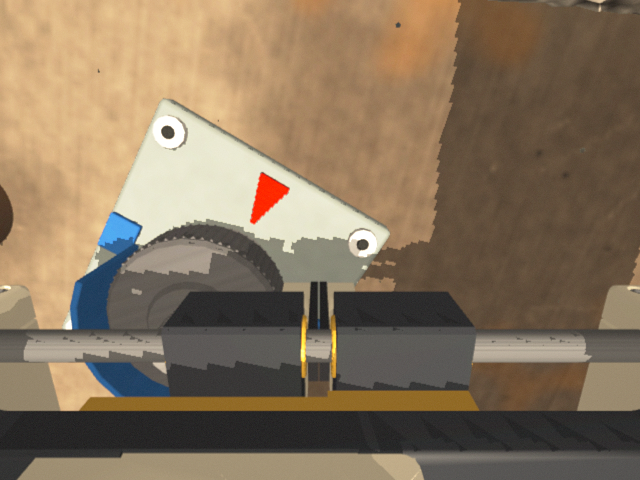

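Wrist view: the collar's rim at about (283,285) is now next to the left finger's edge at about (287,287), so contact is a millimetre or two away.

```bash

python3 -m handwheel '[[[-0.005,0,0],[0,0,0]],[[-0.005,0,0],[0,0,0]],[[-0.005,0,0],[0,0,0]]]'
python3 -m handwheel '[[[-0.005,0,0],[0,0,0]],[[-0.005,0,0],[0,0,0]],[[-0.005,0,0],[0,0,0]]]'
python3 -m handwheel '[[[-0.005,0,0],[0,0,0]],[[-0.005,0,0],[0,0,0]],[[-0.005,0,0],[0,0,0]]]'
```

```text
clock: 6.58
tool_pos: [0.6754, -0.1016, 0.0466]
orientation: [-180.0, -0.0, 104.9]
force: [-2.0, 5.2, 1.0]
opening: 0.0006
clock: 6.83
tool_pos: [0.6754, -0.1018, 0.0465]
orientation: [-180.0, -0.1, 104.9]
force: [-2.6, 9.2, 2.5]
opening: 0.0005
clock: 7.08
tool_pos: [0.6755, -0.1019, 0.0466]
orientation: [-180.0, -0.1, 105.0]
force: [-4.1, 13.1, 3.8]
opening: 0.0006
```

```bash

python3 -m handwheel '[[[-0.0014,-0.0264,0],[0,0,-0.01667]],[[-0.0055,-0.0525,0],[0,0,-0.03333]],[[-0.0124,-0.078,0],[0,0,-0.05]],[[-0.0218,-0.1027,0],[0,0,-0.06667]],[[-0.0338,-0.1263,0],[0,0,-0.08333]]]'
python3 - <<'E'
from h import *
snap('top','t2.png');o=get_obs();print(o['tool_pos'],o['orientation'],o['force'])
b=np.radians(o['orientation'][2]);x=np.array([np.cos(b),np.sin(b)]);d=o['tool_pos'][:2]-[.69,-.153];print(d@x,d@[x[1],-x[0]],o['force'][:2]@x,o['force'][:2]@[-x[1],x[0]])
E
```

```text
clock: 7.5
tool_pos: [0.6522, -0.1156, 0.0465]
orientation: [180.0, -0.1, 135.3]
force: [-4.7, 8.6, 3.7]
opening: 0.0002
[ 0.65143632 -0.11639712  0.04652   ] [-1.79970646e+02 -1.46815260e-01  1.35691346e+02] [-5.25210325  8.11007721  4.78266215]
0.05316364662851445 -0.0007450745394078066 9.4234165551034 -2.1347508791082896
```

```bash
cat > st.py <<'E'
from h import *
o=get_obs();b=np.radians(o['orientation'][2]);x=np.array([np.cos(b),np.sin(b)]);d=o['tool_pos'][:2]-[.69,-.153];print('yaw',o['orientation'][2],'rho',d@x,'tan',d@[-x[1],x[0]],'Fr',o['force'][:2]@x,'Ft',o['force'][:2]@[-x[1],x[0]])
E
python3 -m handwheel '[[[-0.0014,-0.0264,0],[0,0,-0.01667]],[[-0.0055,-0.0525,0],[0,0,-0.03333]],[[-0.0124,-0.078,0],[0,0,-0.05]],[[-0.0218,-0.1027,0],[0,0,-0.06667]],[[-0.0338,-0.1263,0],[0,0,-0.08333]]]'; python3 st.py
python3 -m handwheel '[[[-0.0014,-0.0264,0],[0,0,-0.01667]],[[-0.0055,-0.0525,0],[0,0,-0.03333]],[[-0.0124,-0.078,0],[0,0,-0.05]],[[-0.0218,-0.1027,0],[0,0,-0.06667]],[[-0.0338,-0.1263,0],[0,0,-0.08333]]]'; python3 st.py
python3 - <<'E'
from h import *
a=snap('top','t3.png')
cv2.imwrite('pics/c3.png',cv2.resize(a['color'][140:235,320:460,::-1],None,fx=5.5,fy=5.5,interpolation=cv2.INTER_CUBIC))
E
```

```text
clock: 7.97
tool_pos: [0.6384, -0.1395, 0.0464]
orientation: [-180.0, -0.2, 165.2]
force: [-4.7, 2.9, 3.4]
opening: 0.0004
yaw 165.22909275536156 rho 0.053298289476202125 tan 0.00011653823470614958 Fr 5.296630181204654 Ft -1.630985045548805
clock: 8.38
tool_pos: [0.6383, -0.1664, 0.0461]
orientation: [179.9, -0.2, -164.8]
force: [-5.4, 0.4, 2.5]
opening: 0.0005
yaw -164.7989188967055 rho 0.05342318372649335 tan -0.0006700212516652916 Fr 5.086149233723384 Ft -1.786554333352868
```

View pics/c3.png

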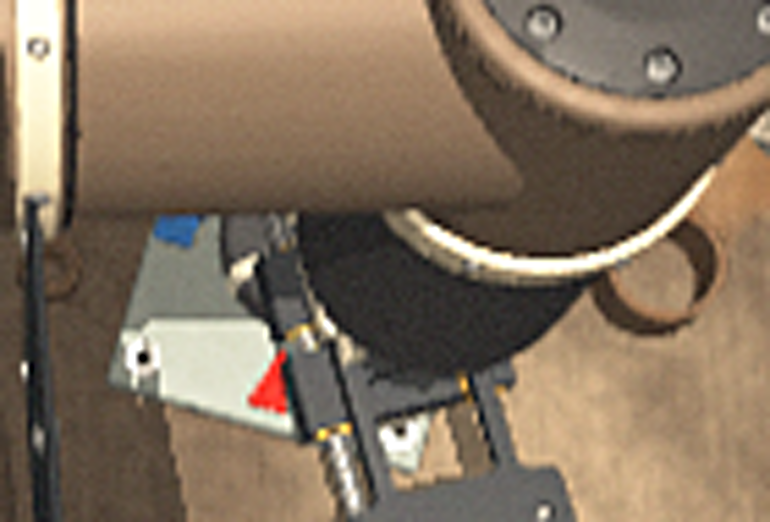

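The mark shows at about (243,268), near the bare left edge. The gripper hides the rest. I'll measure its bearing, then finish the stroke with a little more pressure.

```bash
python3 - <<'E'
from h import *
a=np.load('pics/t3.png.npz')
m=world(a,320+243.5/5.5-.5,140+268.5/5.5-.5,.053);d=m[:2]-[.69,-.153];print(np.hypot(*d),np.degrees(np.arctan2(d[1],d[0])))
E
python3 -m handwheel '[[[-0.0054,-0.0264,0],[0,0,-0.01667]],[[-0.0095,-0.0525,0],[0,0,-0.03333]],[[-0.0164,-0.078,0],[0,0,-0.05]],[[-0.0258,-0.1027,0],[0,0,-0.06667]],[[-0.0378,-0.1263,0],[0,0,-0.08333]]]'; python3 st.py
```

```text
0.03327092815815997 115.48570284125478
clock: 8.85
tool_pos: [0.6512, -0.1898, 0.0462]
orientation: [179.8, -0.2, -135.0]
force: [-7.7, -4.8, 4.6]
opening: 0.001
yaw -134.970113838496 rho 0.05347745598420765 tan -0.0014304861201368223 Fr 8.878346358966569 Ft -2.085093297611151
```

```bash

python3 -m handwheel '[[[0.03,0,0],[0,0,0]],[[0.06,0,0],[0,0,0]],[[0.06,0,0],[0,0,0]]]'
python3 -m handwheel '[[[-0.0023,0.0378,0],[0,0,0.01944]],[[-0.0092,0.075,0],[0,0,0.03889]],[[-0.0206,0.1111,0],[0,0,0.05833]],[[-0.0363,0.1455,0],[0,0,0.07778]],[[-0.0561,0.1778,0],[0,0,0.09722]]]'
python3 -m handwheel '[[[-0.0023,0.0378,0],[0,0,0.01944]],[[-0.0092,0.075,0],[0,0,0.03889]],[[-0.0206,0.1111,0],[0,0,0.05833]],[[-0.0363,0.1455,0],[0,0,0.07778]],[[-0.0561,0.1778,0],[0,0,0.09722]]]'
python3 -m handwheel '[[[-0.0023,0.0378,0],[0,0,0.01944]],[[-0.0092,0.075,0],[0,0,0.03889]],[[-0.0206,0.1111,0],[0,0,0.05833]],[[-0.0363,0.1455,0],[0,0,0.07778]],[[-0.0561,0.1778,0],[0,0,0.09722]]]'
python3 -m handwheel '[[[-0.0027,0.0405,0],[0,0,0.02083]],[[-0.0106,0.0802,0],[0,0,0.04167]],[[-0.0106,0.0802,0],[0,0,0.04167]],[[-0.0106,0.0802,0],[0,0,0.04167]]]'
python3 st.py; python3 - <<'E'
from h import *
snap('wrist','w2.png')
E
```

```text
clock: 9.1
tool_pos: [0.6449, -0.1976, 0.0466]
orientation: [-180.0, 0.0, -135.3]
force: [-0.3, 0.5, 0.0]
opening: 0.0003
clock: 9.52
tool_pos: [0.6284, -0.1634, 0.0468]
orientation: [-180.0, 0.1, -170.6]
force: [0.3, 0.1, 0.3]
opening: 0.0006
clock: 9.93
tool_pos: [0.6336, -0.1263, 0.0469]
orientation: [180.0, 0.0, 154.4]
force: [-0.5, -0.0, -0.1]
opening: 0.0007
clock: 10.35
tool_pos: [0.659, -0.0987, 0.0468]
orientation: [179.9, 0.0, 119.4]
force: [-0.3, 1.2, 0.3]
opening: 0.0005
clock: 10.68
tool_pos: [0.6737, -0.093, 0.0465]
orientation: [180.0, -0.0, 105.0]
force: [-0.1, -0.6, -0.2]
opening: 0.0007
yaw 105.00634268048071 rho 0.062217755857743404 tan 0.00023802142572580188 Fr -0.5975175359310155 Ft 0.27334264083794774
```

View pics/w2.png

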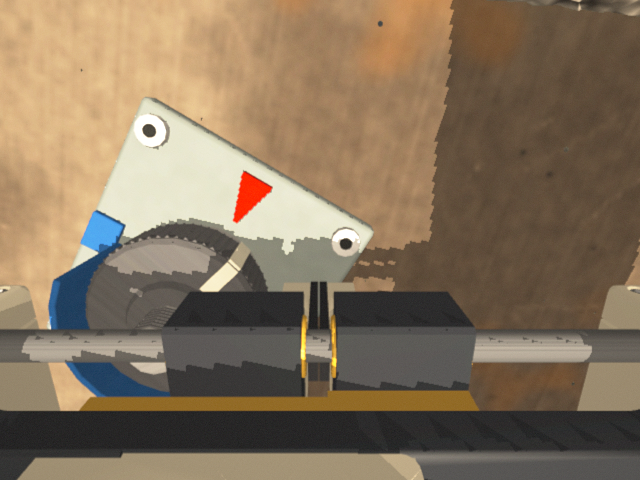

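The wrist view shows the mark clearly, with its outer end at about (243,249) just short of the pointer, whose tip is at (236,222).

```bash
python3 - <<'E'
from h import *
s=np.load('pics/w2.png.npz')
A,B=[world(s,u,v,.018) for u,v in[(150,130),(345,242)]]
e=B-A;n=np.array([e[1],-e[0]])/np.hypot(e[0],e[1])
print(A,B,np.linalg.norm(e))
t=world(s,236,222,.017);print('tip',t)
c0=np.array([.69,-.153])
for z in(.052,.0537):
 for p in [(243,249),(205,290)]:
  m=world(s,*p,z);d=m[:2]-c0;print(m,np.hypot(*d),np.degrees(np.arctan2(d[1],d[0])))
m=world(s,243,249,.0537);m2=world(s,205,290,.0537);d=(m-m2)[:2];print('line',np.degrees(np.arctan2(d[1],d[0])))
print('tip b',np.degrees(np.arctan2(*(t[:2]-c0)[::-1])),np.hypot(*(t[:2]-c0)))
E
```

```text
[ 0.61687089 -0.18714314  0.018     ] [ 0.64561921 -0.08592067  0.018     ] 0.10522572752599789
tip [ 0.64982935 -0.14091153  0.017     ]
[ 0.64914783 -0.13046627  0.052     ] 0.04665477786052813 151.11922374306286
[ 0.67116101 -0.14227715  0.052     ] 0.021676882819293235 150.3521595775331
[ 0.64848249 -0.13025835  0.0537    ] 0.04733800447153322 151.28781656793902
[ 0.67022594 -0.14192451  0.0537    ] 0.02266450443890895 150.74672212311444
line 151.78481315358118
tip b 163.25199653447822 0.04195011226499549
```

```bash

python3 -m handwheel '[[[-0.04,0,0],[0,0,0]],[[-0.06,0,0],[0,0,0]],[[-0.06,0,0],[0,0,0]]]'|grep force
python3 -m handwheel '[[[-0.0014,-0.0264,0],[0,0,-0.01667]],[[-0.0055,-0.0525,0],[0,0,-0.03333]],[[-0.0124,-0.078,0],[0,0,-0.05]],[[-0.0218,-0.1027,0],[0,0,-0.06667]],[[-0.0338,-0.1263,0],[0,0,-0.08333]]]'|grep force
python3 -m handwheel '[[[-0.0044,-0.0264,0],[0,0,-0.01667]],[[-0.0085,-0.0525,0],[0,0,-0.03333]],[[-0.0154,-0.078,0],[0,0,-0.05]],[[-0.0248,-0.1027,0],[0,0,-0.06667]],[[-0.0368,-0.1263,0],[0,0,-0.08333]]]'; python3 st.py
python3 -m handwheel '[[[-0.0044,-0.0264,0],[0,0,-0.01667]],[[-0.0085,-0.0525,0],[0,0,-0.03333]],[[-0.0154,-0.078,0],[0,0,-0.05]],[[-0.0248,-0.1027,0],[0,0,-0.06667]],[[-0.0368,-0.1263,0],[0,0,-0.08333]]]'; python3 st.py
python3 -m handwheel '[[[-0.0014,-0.0264,0],[0,0,-0.01667]],[[-0.0055,-0.0525,0],[0,0,-0.03333]],[[-0.0124,-0.078,0],[0,0,-0.05]],[[-0.0218,-0.1027,0],[0,0,-0.06667]],[[-0.0338,-0.1263,0],[0,0,-0.08333]]]'; python3 st.py
python3 -m handwheel '[[[0.03,0,0],[0,0,0]],[[0.065,0,0],[0,0,0]],[[0.065,0,0],[0,0,0]]]'|grep force
python3 -m handwheel '[[[-0.0023,0.0378,0],[0,0,0.01944]],[[-0.0092,0.075,0],[0,0,0.03889]],[[-0.0206,0.1111,0],[0,0,0.05833]],[[-0.0363,0.1455,0],[0,0,0.07778]],[[-0.0561,0.1778,0],[0,0,0.09722]]]'|grep force
python3 -m handwheel '[[[-0.0023,0.0378,0],[0,0,0.01944]],[[-0.0092,0.075,0],[0,0,0.03889]],[[-0.0206,0.1111,0],[0,0,0.05833]],[[-0.0363,0.1455,0],[0,0,0.07778]],[[-0.0561,0.1778,0],[0,0,0.09722]]]'|grep force
python3 -m handwheel '[[[-0.0023,0.0378,0],[0,0,0.01944]],[[-0.0092,0.075,0],[0,0,0.03889]],[[-0.0206,0.1111,0],[0,0,0.05833]],[[-0.0363,0.1455,0],[0,0,0.07778]],[[-0.0561,0.1778,0],[0,0,0.09722]]]'|grep force
python3 -m handwheel '[[[-0.0027,0.0405,0],[0,0,0.02083]],[[-0.0106,0.0802,0],[0,0,0.04167]],[[-0.0106,0.0802,0],[0,0,0.04167]],[[-0.0106,0.0802,0],[0,0,0.04167]]]'
python3 st.py; python3 - <<'E'
from h import *
snap('wrist','w3.png')
E
```

```text
force: [-6.1, 18.5, 6.2]
force: [-8.3, 10.6, 6.1]
clock: 11.82
tool_pos: [0.6379, -0.1412, 0.0465]
orientation: [-180.0, -0.3, 165.3]
force: [-8.8, 4.2, 5.9]
opening: 0.0006
yaw 165.27892810508794 rho 0.05344084896691734 tan 0.0017990518016799638 Fr 9.555296819651195 Ft -1.8149953162368389
clock: 12.23
tool_pos: [0.6385, -0.1685, 0.0464]
orientation: [179.9, -0.3, -164.7]
force: [-7.8, 0.3, 4.1]
opening: 0.0003
yaw -164.74195786027138 rho 0.05372125345381788 tan 0.0013922578322843003 Fr 7.445656318365431 Ft -2.379739440147505
clock: 12.65
tool_pos: [0.6523, -0.1917, 0.0465]
orientation: [179.9, -0.2, -134.7]
force: [-5.5, -1.7, 3.2]
opening: 0.0004
yaw -134.74925345833788 rho 0.05400409476641372 tan 0.0005037771574585168 Fr 5.09598437806425 Ft -2.7447369540974114
force: [-0.5, 0.6, 0.5]
force: [-0.0, -0.4, -0.1]
force: [-0.1, -0.3, -0.2]
force: [0.2, -0.3, 0.6]
clock: 14.48
tool_pos: [0.6735, -0.0954, 0.0465]
orientation: [180.0, -0.0, 105.0]
force: [-0.3, 0.4, -0.1]
opening: 0.0006
yaw 105.01813803018074 rho 0.0599343721600248 tan 0.0010505574779274705 Fr 0.4368586077213947 Ft 0.1546699449685044
```

```bash

python3 -m handwheel '[[[-0.03,0.005,0],[0,0,0]],[[-0.048,0.005,0],[0,0,0]],[[-0.048,0.005,0],[0,0,0]]]'|grep force
python3 -m handwheel '[[[-0.0014,-0.0264,0],[0,0,-0.01667]],[[-0.0055,-0.0525,0],[0,0,-0.03333]],[[-0.0124,-0.078,0],[0,0,-0.05]],[[-0.0218,-0.1027,0],[0,0,-0.06667]],[[-0.0338,-0.1263,0],[0,0,-0.08333]]]'|grep force
python3 -m handwheel '[[[-0.0044,-0.0264,0],[0,0,-0.01667]],[[-0.0085,-0.0525,0],[0,0,-0.03333]],[[-0.0154,-0.078,0],[0,0,-0.05]],[[-0.0248,-0.1027,0],[0,0,-0.06667]],[[-0.0368,-0.1263,0],[0,0,-0.08333]]]'; python3 st.py
python3 -m handwheel '[[[-0.0044,-0.0264,0],[0,0,-0.01667]],[[-0.0085,-0.0525,0],[0,0,-0.03333]],[[-0.0154,-0.078,0],[0,0,-0.05]],[[-0.0248,-0.1027,0],[0,0,-0.06667]],[[-0.0368,-0.1263,0],[0,0,-0.08333]]]'; python3 st.py
python3 -m handwheel '[[[-0.0044,-0.0264,0],[0,0,-0.01667]],[[-0.0085,-0.0525,0],[0,0,-0.03333]],[[-0.0154,-0.078,0],[0,0,-0.05]],[[-0.0248,-0.1027,0],[0,0,-0.06667]],[[-0.0368,-0.1263,0],[0,0,-0.08333]]]'; python3 st.py
python3 -m handwheel '[[[0.03,0,0],[0,0,0]],[[0.07,0,0],[0,0,0]],[[0.07,0,0],[0,0,0]]]'|grep force
python3 -m handwheel '[[[-0.0023,0.0378,0],[0,0,0.01944]],[[-0.0092,0.075,0],[0,0,0.03889]],[[-0.0206,0.1111,0],[0,0,0.05833]],[[-0.0363,0.1455,0],[0,0,0.07778]],[[-0.0561,0.1778,0],[0,0,0.09722]]]'|grep force
python3 -m handwheel '[[[-0.0023,0.0378,0],[0,0,0.01944]],[[-0.0092,0.075,0],[0,0,0.03889]],[[-0.0206,0.1111,0],[0,0,0.05833]],[[-0.0363,0.1455,0],[0,0,0.07778]],[[-0.0561,0.1778,0],[0,0,0.09722]]]'|grep force
python3 -m handwheel '[[[-0.0023,0.0378,0],[0,0,0.01944]],[[-0.0092,0.075,0],[0,0,0.03889]],[[-0.0206,0.1111,0],[0,0,0.05833]],[[-0.0363,0.1455,0],[0,0,0.07778]],[[-0.0561,0.1778,0],[0,0,0.09722]]]'|grep force
python3 -m handwheel '[[[-0.0027,0.0405,0],[0,0,0.02083]],[[-0.0106,0.0802,0],[0,0,0.04167]],[[-0.0106,0.0802,0],[0,0,0.04167]],[[-0.0106,0.0802,0],[0,0,0.04167]]]'
python3 st.py; python3 - <<'E'
from h import *
a=snap('wrist','w4.png')['color'];b=snap('top','t4.png')['color']
w3=cv2.imread('pics/w3.png')
im=np.hstack([w3[200:420,40:320],a[200:420,40:320,::-1],cv2.resize(b[140:235,330:430,::-1],(231,220))]);cv2.imwrite('pics/c4.png',im);print(im.shape)
E
```

```text
force: [-6.4, 16.7, 5.2]
force: [-8.3, 9.8, 6.7]
clock: 15.62
tool_pos: [0.638, -0.1408, 0.0464]
orientation: [-180.0, -0.3, 165.3]
force: [-9.3, 3.7, 7.5]
opening: 0.0006
yaw 165.28347797323875 rho 0.053377232123353636 tan 0.0014072443594986114 Fr 9.935520000909579 Ft -1.2600958866257834
clock: 16.03
tool_pos: [0.6385, -0.1682, 0.0465]
orientation: [179.9, -0.3, -164.7]
force: [-8.8, -0.8, 7.2]
opening: 0.0003
yaw -164.73943301604857 rho 0.05364417164815926 tan 0.0011483677003108603 Fr 8.665004358610044 Ft -1.5635991977628152
clock: 16.45
tool_pos: [0.6526, -0.1918, 0.0468]
orientation: [179.8, -0.2, -134.8]
force: [-8.1, -6.4, 5.6]
opening: 0.0008
yaw -134.7518537216865 rho 0.05388622231331358 tan 0.0007844564990832102 Fr 10.223821660098181 Ft -1.2914063727374117
force: [-0.4, 0.3, 0.6]
force: [0.4, -0.3, -0.4]
force: [0.2, 0.5, -1.0]
force: [-0.4, -0.1, 0.2]
clock: 18.28
tool_pos: [0.6737, -0.0954, 0.0464]
orientation: [180.0, -0.0, 105.0]
force: [0.1, -0.9, -0.5]
opening: 0.0003
yaw 105.03974588989232 rho 0.05987253828434894 tan 0.0007437278196396769 Fr -0.8833029936897272 Ft 0.13373132714913544
(220, 791, 3)
```

View pics/c4.png

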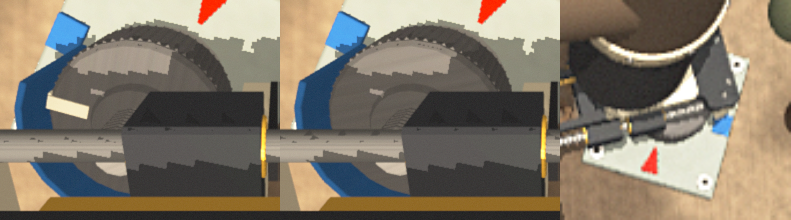

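After stroke 2 (left panel) the mark's outer end is at about (89,302) and its inner end at (127,313). After stroke 3 the gripper hides it, as expected.

```bash
python3 - <<'E'
from h import *
s=np.load('pics/w3.png.npz');c0=np.array([.69,-.153])
for p in [(89,302),(127,313)]:
  m=world(s,*p,.0544);d=m[:2]-c0;print(np.hypot(*d),np.degrees(np.arctan2(d[1],d[0]))%360)
s=np.load('pics/w2.png.npz')
m,n=world(s,89,302,.0544),world(s,127,313,.0544)
E
```

```text
0.03706598939250685 266.26450586262644
0.021166681429867447 266.40379249491184
```

```bash

python3 -m handwheel '[[[-0.03,0.004,0],[0,0,0]],[[-0.048,0.004,0],[0,0,0]],[[-0.048,0.004,0],[0,0,0]]]'|grep force
python3 -m handwheel '[[[-0.0014,-0.0264,0],[0,0,-0.01667]],[[-0.0055,-0.0525,0],[0,0,-0.03333]],[[-0.0124,-0.078,0],[0,0,-0.05]],[[-0.0218,-0.1027,0],[0,0,-0.06667]],[[-0.0338,-0.1263,0],[0,0,-0.08333]]]'|grep force
python3 -m handwheel '[[[-0.0044,-0.0264,0],[0,0,-0.01667]],[[-0.0085,-0.0525,0],[0,0,-0.03333]],[[-0.0154,-0.078,0],[0,0,-0.05]],[[-0.0248,-0.1027,0],[0,0,-0.06667]],[[-0.0368,-0.1263,0],[0,0,-0.08333]]]'; python3 st.py
python3 -m handwheel '[[[-0.0044,-0.0264,0],[0,0,-0.01667]],[[-0.0085,-0.0525,0],[0,0,-0.03333]],[[-0.0154,-0.078,0],[0,0,-0.05]],[[-0.0248,-0.1027,0],[0,0,-0.06667]],[[-0.0368,-0.1263,0],[0,0,-0.08333]]]'; python3 st.py
python3 -m handwheel '[[[-0.0044,-0.0264,0],[0,0,-0.01667]],[[-0.0085,-0.0525,0],[0,0,-0.03333]],[[-0.0154,-0.078,0],[0,0,-0.05]],[[-0.0248,-0.1027,0],[0,0,-0.06667]],[[-0.0368,-0.1263,0],[0,0,-0.08333]]]'; python3 st.py
python3 -m handwheel '[[[0.03,0,0],[0,0,0]],[[0.07,0,0],[0,0,0]],[[0.07,0,0],[0,0,0]]]'|grep force
python3 -m handwheel '[[[-0.0023,0.0378,0],[0,0,0.01944]],[[-0.0092,0.075,0],[0,0,0.03889]],[[-0.0206,0.1111,0],[0,0,0.05833]],[[-0.0363,0.1455,0],[0,0,0.07778]],[[-0.0561,0.1778,0],[0,0,0.09722]]]'|grep force
python3 -m handwheel '[[[-0.0023,0.0378,0],[0,0,0.01944]],[[-0.0092,0.075,0],[0,0,0.03889]],[[-0.0206,0.1111,0],[0,0,0.05833]],[[-0.0363,0.1455,0],[0,0,0.07778]],[[-0.0561,0.1778,0],[0,0,0.09722]]]'|grep force
python3 -m handwheel '[[[-0.0023,0.0378,0],[0,0,0.01944]],[[-0.0092,0.075,0],[0,0,0.03889]],[[-0.0206,0.1111,0],[0,0,0.05833]],[[-0.0363,0.1455,0],[0,0,0.07778]],[[-0.0561,0.1778,0],[0,0,0.09722]]]'|grep force
python3 -m handwheel '[[[-0.0027,0.0405,0],[0,0,0.02083]],[[-0.0106,0.0802,0],[0,0,0.04167]],[[-0.0106,0.0802,0],[0,0,0.04167]],[[-0.0106,0.0802,0],[0,0,0.04167]]]'
python3 st.py; python3 - <<'E'
from h import *
a=snap('wrist','w5.png')['color']
cv2.imwrite('pics/c5.png',cv2.resize(a[170:300,60:320,::-1],None,fx=3,fy=3,interpolation=cv2.INTER_CUBIC))
E
```

```text
force: [-5.1, 16.3, 5.9]
force: [-7.4, 11.4, 7.2]
clock: 19.47
tool_pos: [0.6383, -0.1407, 0.0465]
orientation: [-180.0, -0.3, 165.3]
force: [-9.9, 5.0, 7.0]
opening: 0.0005
yaw 165.26767456777839 rho 0.05314206071149571 tan 0.0012172636240835991 Fr 10.843374398651159 Ft -2.3495616899957614
clock: 19.88
tool_pos: [0.6388, -0.1682, 0.0467]
orientation: [179.9, -0.3, -164.8]
force: [-9.8, -0.1, 7.5]
opening: 0.0002
yaw -164.75626189718946 rho 0.053363989872478645 tan 0.0011994008778266861 Fr 9.464846764372886 Ft -2.505667087091825
clock: 20.3
tool_pos: [0.653, -0.1918, 0.0469]
orientation: [179.8, -0.2, -134.8]
force: [-7.8, -4.6, 6.6]
opening: 0.0004
yaw -134.77223438575166 rho 0.05361161482918593 tan 0.0010116103778235 Fr 8.76900896809941 Ft -2.266752536177076
force: [-0.3, 0.0, -0.1]
force: [-0.1, 0.4, 0.3]
force: [0.5, -0.5, 1.3]
force: [0.3, -0.5, -0.0]
clock: 22.13
tool_pos: [0.6738, -0.0956, 0.0464]
orientation: [-180.0, -0.0, 105.0]
force: [-0.8, -0.6, 0.7]
opening: 0.0007
yaw 105.02871197908381 rho 0.059626231175094094 tan 0.0007375419640316236 Fr -0.36755513978726706 Ft 0.9298398729697372
```

View pics/c5.png

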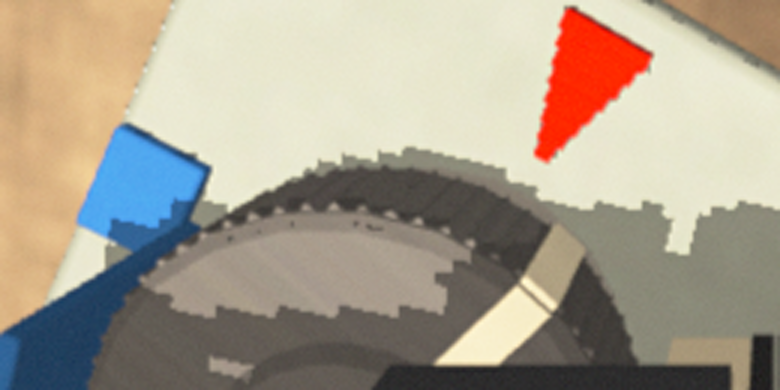

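```bash
python3 - <<'E'
from h import *
s=np.load('pics/w5.png.npz')
f=lambda u,v,z:world(s,60+(u+.5)/3-.5,170+(v+.5)/3-.5,z)[:2]
t=f(543,157,.017);r=np.radians(164.3);c1=t-.041*np.array([np.cos(r),np.sin(r)])
base=(f(568,8,.017)+f(652,57,.017))/2;e=t-base
print('tip',t,'ptr dir',np.degrees(np.arctan2(e[1],e[0]))+180,'c1',c1)
for c in(c1,[.690,-.153]):
  for p in[(540,292),(470,360)]:
    d=f(*p,.0552)-c;print(np.hypot(*d),np.degrees(np.arctan2(d[1],d[0])))
d=f(540,292,.0552)-f(470,360,.0552);print('line',np.degrees(np.arctan2(d[1],d[0])))
E
```

```text
tip [ 0.64942727 -0.14126935] ptr dir 164.56032066213365 c1 [ 0.68889764 -0.15236397]
0.03850117973926019 148.84479100009844
0.024224156216744334 148.55567531035751
0.039773611697877936 148.8822790857823
0.025496452790077506 148.62858325610577
line 149.3353156190658
```

```bash

python3 -m handwheel '[[[-0.02,0.004,0],[0,0,0]],[[-0.046,0.004,0],[0,0,0]],[[-0.046,0.004,0],[0,0,0]]]'|grep force
python3 -m handwheel '[[[-0.0006,-0.0176,0],[0,0,-0.0111]],[[-0.0025,-0.0351,0],[0,0,-0.0222]],[[-0.0055,-0.0525,0],[0,0,-0.0333]],[[-0.0075,-0.0611,0],[0,0,-0.0389]],[[-0.0075,-0.0611,0],[0,0,-0.0389]]]'; python3 st.py
python3 -m handwheel '[[[0.03,0,0],[0,0,0]],[[0.06,0,0],[0,0,0]],[[0.06,0,0],[0,0,0]],[[0.06,0,0],[0,0,0]]]';python3 st.py
python3 - <<'E'
from h import *
a=snap('wrist','w6.png')['color']
cv2.imwrite('pics/c6.png',cv2.resize(a[170:300,60:320,::-1],None,fx=3,fy=3,interpolation=cv2.INTER_CUBIC))
E
```

```text
force: [-4.7, 18.5, 5.2]
clock: 22.85
tool_pos: [0.6639, -0.1068, 0.0466]
orientation: [-180.0, -0.2, 119.1]
force: [-7.5, 16.2, 5.6]
opening: 0.0006
yaw 119.14751489097416 rho 0.05307706551108421 tan 0.0002821280716416541 Fr 17.76074389179779 Ft -1.33227272139209
clock: 23.18
tool_pos: [0.6598, -0.0989, 0.0467]
orientation: [180.0, 0.0, 119.0]
force: [0.1, 0.3, 0.2]
opening: 0.0007
yaw 118.95788864013088 rho 0.06200207975702208 tan 0.00023127915198497558 Fr 0.2241810504861386 Ft -0.222871232733316
```

View pics/c6.png

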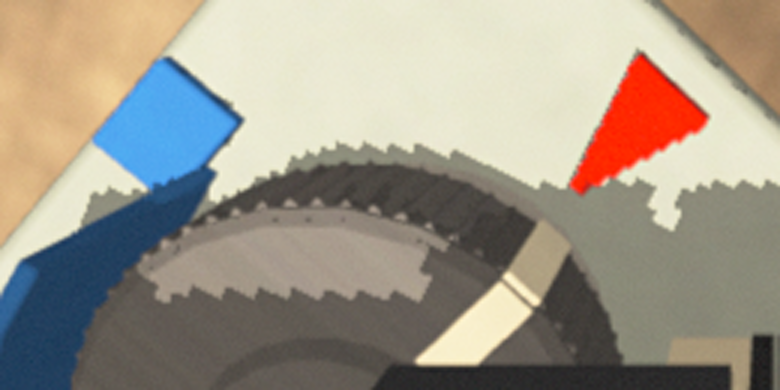

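```bash
python3 - <<'E'
from h import *
s=np.load('pics/w6.png.npz')
f=lambda u,v,z:world(s,60+(u+.5)/3-.5,170+(v+.5)/3-.5,z)[:2]
t=f(574,189,.017);r=np.radians(164.3);c1=t-.041*np.array([np.cos(r),np.sin(r)])
base=(f(640,50,.017)+f(708,118,.017))/2;e=t-base
print('tip',t,'ptr dir',np.degrees(np.arctan2(e[1],e[0]))+180,'c1',c1)
for c in(c1,[.690,-.153]):
  for p in[(522,289),(450,362)]:
    d=f(*p,.0553)-c;print(np.hypot(*d),np.degrees(np.arctan2(d[1],d[0])))
# predicted final pixel for the mark
for c in(c1,np.array([.69,-.153])):
  for R in (.038,.022): print(proj(s,[*(c+R*np.array([np.cos(r),np.sin(r)])),.0553])*3-[180,510])
E
```

```text
tip [ 0.64979715 -0.14196026] ptr dir 164.66031861721154 c1 [ 0.68926751 -0.15305488]
0.03892080359714207 161.95127364452256
0.023845497745656002 160.49715250470183
0.039601232025543304 162.35511191505918
0.02451943064751574 161.18948149141326
[[507.6156934  284.61250175]]
[[431.7064233  362.10882049]]
[[505.69752844 289.25354581]]
[[429.93231406 366.5421588 ]]
```

```bash

python3 -m handwheel '[[[-0.03,0.001,0],[0,0,0]],[[-0.057,0.001,0],[0,0,0]],[[-0.057,0.001,0],[0,0,0]]]'|grep force
python3 -m handwheel '[[[-0.0001,-0.0072,0],[0,0,-0.0046]],[[-0.0004,-0.0145,0],[0,0,-0.0092]],[[-0.0004,-0.0145,0],[0,0,-0.0092]],[[-0.0004,-0.0145,0],[0,0,-0.0092]]]'; python3 st.py
python3 -m handwheel '[[[0.03,0,0],[0,0,0]],[[0.06,0,0],[0,0,0]],[[0.06,0,0],[0,0,0]],[[0.06,0,0],[0,0,0]]]';python3 st.py
python3 - <<'E'
from h import *
a=snap('wrist','w7.png')['color']
cv2.imwrite('pics/c7.png',cv2.resize(a[170:300,60:320,::-1],None,fx=3,fy=3,interpolation=cv2.INTER_CUBIC))
E
```

```text
force: [-9.5, 14.6, 9.7]
clock: 23.82
tool_pos: [0.6618, -0.108, 0.0464]
orientation: [-180.0, -0.2, 122.2]
force: [-8.0, 15.3, 7.7]
opening: 0.0004
yaw 122.23092098346606 rho 0.0531341598640713 tan -0.00012651341508139552 Fr 17.231024526127324 Ft -1.432263742721317
clock: 24.15
tool_pos: [0.6567, -0.1002, 0.0466]
orientation: [-180.0, 0.0, 122.2]
force: [0.1, 0.6, 0.3]
opening: 0.0005
yaw 122.23823541570934 rho 0.06242956774257406 tan -6.081086347710174e-05 Fr 0.4176121725803609 Ft -0.4349375266696892
```

View pics/c7.png

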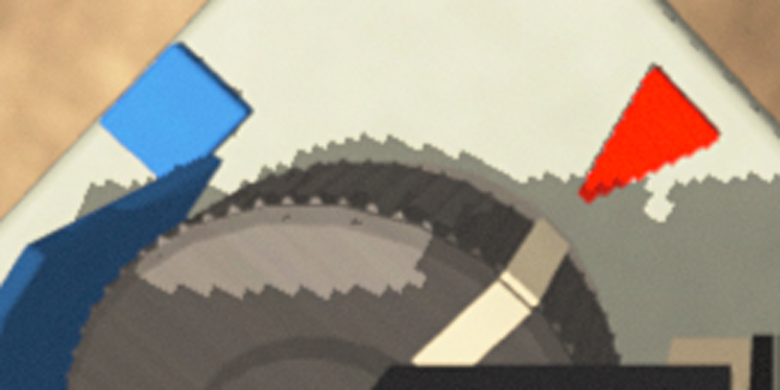

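```bash
python3 - <<'E'
from h import *
s=np.load('pics/w7.png.npz')
f=lambda u,v,z:world(s,60+(u+.5)/3-.5,170+(v+.5)/3-.5,z)[:2]
t=f(583,197,.017);r=np.radians(164.4);c1=t-.041*np.array([np.cos(r),np.sin(r)])
base=(f(656,65,.017)+f(719,133,.017))/2;e=t-base
print('tip',t,'ptr dir',np.degrees(np.arctan2(e[1],e[0]))+180,'c1',c1)
for c in(c1,[.690,-.153]):
  for p in[(520,291),(444,364)]:
    d=f(*p,.0556)-c;print(np.hypot(*d),np.degrees(np.arctan2(d[1],d[0])))
d=f(520,291,.0556)-f(444,364,.0556);print('line',np.degrees(np.arctan2(d[1],d[0])))
E
```

```text
tip [ 0.64962209 -0.14177457] ptr dir 165.00483003859196 c1 [ 0.68911175 -0.15280028]
0.038604938024659655 164.85757255402393
0.023160417911940814 164.04029226410776
0.03951453596968318 164.91447639139312
0.024069400700479717 164.16458523386802
line 166.0827410521295
```

```bash

python3 -m handwheel '[[[0,0,-0.2],[0,0,0]],[[0,0,-0.4],[0,0,0]],[[0,0,-0.6],[0,0,0]],[[0,0,-0.8],[0,0,0]],[[0,0,-0.8],[0,0,0]]]'|grep pos
python3 -m handwheel '[[[1,0,0],[0,0,0]],[[1,0,0],[0,0,0]],[[1,0,0],[0,0,0]],[[1,0,0],[0,0,0]],[[1,0,0],[0,0,0]]]' |grep pos
python3 -m handwheel '[[[1,0,0],[0,0,0]],[[1,0,0],[0,0,0]],[[1,0,0],[0,0,0]],[[1,0,0],[0,0,0]],[[1,0,0],[0,0,0]]]' |grep pos
python3 - <<'E'
from h import *
a=snap('top','t8.png')['color'];b=cv2.imread('pics/t0.png')
cv2.imwrite('pics/c8.png',cv2.resize(a[140:235,320:460,::-1],None,fx=5.5,fy=5.5,interpolation=cv2.INTER_CUBIC))
for n,(x0,y0,x1,y1) in dict(ring=(422,172,456,206),tube=(410,290,455,345),wrench=(120,300,240,342),nut=(318,180,338,200)).items():
  print(n,np.abs(a[y0:y1,x0:x1,::-1].astype(int)-b[y0:y1,x0:x1]).mean())
E
```

```text
tool_pos: [0.6609, -0.101, 0.2165]
tool_pos: [0.5487, 0.0705, 0.2065]
tool_pos: [0.4421, 0.2402, 0.2068]
ring 7.604959630911188
tube 8.391111111111112
wrench 58.068849206349206
nut 7.06
```

View pics/c8.png

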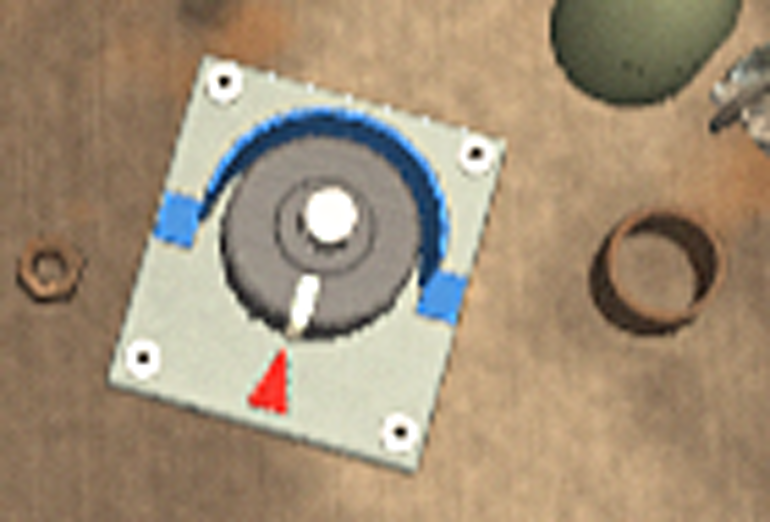

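```bash
python3 - <<'E'
from h import *
a=np.load('pics/t8.png.npz')
f=lambda u,v,z:world(a,320+(u+.5)/5.5-.5,140+(v+.5)/5.5-.5,z)[:2]
d=f(297,323,.0556)-f(310,280,.0556);print(np.degrees(np.arctan2(d[1],d[0])))
d=f(297,326,.0556)-[.6912,-.1541];print(np.hypot(*d),np.degrees(np.arctan2(d[1],d[0])))
g=np.degrees(np.arctan2(d[1],d[0]))
if abs(g-164.3)<3: print(close_job(),get_obs()['clock'])
E
```

```text
163.30634127046193
0.04037849455433978 164.61587254980773
the job is handed in; nothing more can be done
the job is handed in; nothing more can be done
```

I unscrewed the collar anticlockwise with the shut fingers and handed the job in. The white mark has passed the red pointer once, gone one more full turn, and now rests against the pointer. It took four strokes of about 120° and two small trim strokes, about 490° in all.

- **Final position:** the top camera puts the mark at a bearing of 164.6° and the close wrist view at 164.9°. The pointer measures between 164.3° and 165.0°, so the mark is within about 1°.
- **Forces and time:** the highest press I read on the rim was about 20 N. The last move ended at about 25 s, well under 72 s.
- **Loose parts:** before and after pictures show the pipe ring, nut and square tube unmoved. The wrench comparison was useless (large picture difference, probably the arm or its shadow in that area). I did not look at that picture to confirm it, but the tool never came down near the wrench.
- **Collar tracking:** I did not watch the collar all the way round. After the third stroke the gripper hid the mark, so that part of the count rests on the stroke angles and the marks seen before and after.
- **One reading that disagreed:** the early wrist reading of the mark gave a radius of 47 mm instead of 38 mm. I probably picked the lower end of the line on the rim, and it had no effect on the final result.

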